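# Pack the gap under a frame foot and hold the wedge tight

## Robot

A 6-joint arm with a two-finger parallel gripper is mounted at the origin on the work surface. World frame = base frame: x ahead of the robot, y to its left, z up, the work surface at z = 0. Lengths are in m, angles in rad, forces in N, time in s.
With the tool pointing down it reaches from about 0.325 to 0.9 m from the base axis. Payload 3.5 kg.
Tool frame: the origin (TCP) lies midway between the tips of the shut fingers; the grasp point (between the pads) lies 19 mm behind it; x points along the fingers, z is the direction in which the jaws open and shut, and the axes are right-handed (so a half turn about x gives the same grasp; the last joint's range is limited). The gripper opens to 85 mm and grips with 20 to 120 N. Pads are 22 mm wide; open, the fingers measure 114 mm over their backs; the gripper's body (76 mm by 85 mm) begins 54 mm behind the grasp point. The pads swing forward as they close: fully open they stand 13 mm farther back than shut.
Start: joints at [-1.26, 0.276, -0.026, 1.268, 0, 1.467], TCP at [0.251, -0.572, 0.231] pointing down, gripper open.
Joint ranges: [-3.12, 3.12], [-0.85, 1.88], [-1.08, 1.24], [-1.95, 2.15], [-1.57, 1.53], [-3.14, 3.14]. Speed limits (rad/s): [2.57, 2.57, 3.14, 3.14, 3.14, 3.14].

## Interface

Orientations are given as a unit quaternion [w, x, y, z].
In Python, from rig import arm, read_camera, camera_model gives the robot as it stands.
- The arm moves only by the shell command python3 -m handwheel 'ROWS'. ROWS is a JSON object of lists of equal length, an entry for each row: "dr": the turn, a rotation vector about the tool's x, y, z as a fraction of full scale, a list of three; "slide": the shift along the tool's x, y, z as a fraction of full scale, a list of three; "gripper": the finger opening in mm, from 0 to 85.4. A call has 1 to 12 rows; each row is the pose to reach, as a shift and turn from the pose commanded when the call began, along the tool's axes at that moment, turning the shorter way round; what a row does not reach only later rows make up. Full scale, the value 1, is 0.2 m for a shift and 180 degrees for a turn. A row lasts 1/10 s, in which the tool goes at most 50 mm and 8.59 degrees, less where a joint would pass 70% of its speed; a pose out of reach is approached as far as the arm can. A call with a number of a shift or a turn outside -1 to 1 is refused whole. A call with a gripper value outside its range is refused whole. The fingers move at their own pace and stop on an object; the grip force is fixed at half the most. Time passes only in rows, so rows that repeat a pose let the fingers close. It gives the time, the measured TCP pose, the force and the opening at its end, in the units of the state.
- arm.get_obs(): the state, without advancing time (a new reading comes with each control period).
- read_camera(name): name is "side" or "top"; returns the picture (384x512x3 uint8, red, green, blue); there is no depth.
- camera_model(name): a dict with "mtx" (3x3 intrinsics, pixels), "cam_to_world" (4x4, takes a point from camera to world coordinates). Camera axes: x right, y up, looking along -z (the intrinsics and any distortion apply to the point x, -y, -z); pixel columns grow to the right and rows downward; lengths in m; the calibration is good to about 2 mm. A picture is of the moment at which its call begins. camera_model takes no time and is no camera call.
- arm.sign_off(): hands the job in, once; it reports no verdict.
The state is a dict: "t": time; "joint_pos": joint angles; "joint_velocities": joint speeds; "tau": joint torques, N m; "tool_pos": TCP position; "tool_rot": TCP orientation; "wrist_force": force on the tool from outside, world axes, zero at the start; "moment": the same for the moment, N m; "width": finger opening in m.
Only numpy, scipy, OpenCV 4.12 (cv2) and the standard library are available. Lean on these libraries where they do the work, as an engineer would, in place of code of your own. Each camera call takes 0.05 s, during which the arm holds its last target. There are 200 camera calls.

## Task

The foot plate of the welded frame hangs above the bench; pack the gap under it for tacking. Slide the packer or packers that this gap needs (the thin, the thick, or both flat on one another) in under the foot to the back stop and let them go, then slide the wedge in on top of them, thin end first, until you feel it bind under the foot with its nose well under the foot and its raised block still clear of the foot. Finish while still gripping the wedge and keeping a firm push on it, so that it stays tight between foot and packing; leave the other things on the bench alone.

Things in the scene. Friction and masses are not known exactly. Their poses are not given: they have to be found in the camera images.
- foot_edge (a point): Middle of the lower front edge of the fixed, level foot plate (100 mm wide, 12 thick, 55 deep). Its height above the bench (z = 0) is the gap, 23 to 47 mm. x points level into the gap (away from the open side, roughly away from the robot), y along the edge, z up. A 40 mm high cross tube stands on the plate 40 mm behind the edge; leg flanges begin 73 mm to either side, 25 mm behind the edge.
- back_stop (a point): Middle of the front face of the back stop bar, at bench level; the bar is 33 mm high and 170 mm wide and lies 62 mm in from the foot's front edge, square to foot_edge's x axis (same axes). Packers pushed in end against it. Fixed.
- thin_packer_centre (a point): Centre of the thin steel packer, a plain flat bar 120 x 32 x 10 mm, lying flat; x along its 120 mm length, y across its 32 mm width, z up. Pushed home, it lies 62 mm under the foot and 58 mm sticks out. About 0.25 kg.
- thick_packer_centre (a point): Centre of the thick steel packer, a plain flat bar 120 x 32 x 20 mm, lying flat; x along its 120 mm length, y across its 32 mm width, z up. Pushed home, it lies 62 mm under the foot and 58 mm sticks out. About 0.5 kg.
- wedge_grip (a point): Centre of the raised grip block at the tail of the steel wedge (0.3 kg): block 45 long, 32 wide, 30 high; underside 15 mm below. x points to the thin nose, y across, z up. The wedge is 113 long; its 68 mm slope rises evenly from 4 mm thick at the nose to 21 at the block, 22.5 mm ahead of this point. It binds where it fills the gap left over the packing; 6.5 to 20 mm left is right.
- wedge_nose (a point): Middle of the lower edge of the wedge's thin nose, 90.5 mm ahead of wedge_grip along x, at the underside; same axes as wedge_grip.
- hammer: Bystander: hand hammer lying on the bench, right of the work; leave it alone.
- can: Bystander: closed metal can, 66 mm across, 120 mm high, origin at its underside; leave it alone.
- tin: Bystander: open metal tin, 70 mm across, 60 mm high, origin at its underside; leave it alone.
Mind the look-alikes: they are no part of the job. What is shaped like the part that bears wedge_grip but orange or turquoise is not meant. Leave any orange look-alike of the part that bears thin_packer_centre alone.

How it is judged:
By the outcome, as a careful person would: the job done as asked, in the order asked, and still so for the second after the job is handed in, while the arm keeps its last pose, push and grip.
It also fails if it takes over 72 s, if anything falls off the work surface, if the arm or the gripper's body presses on something with over 40 N, if the wrist force passes 120 N, or if a joint passes its speed limit or range.

## Working session

There is one attempt and no reset: what is moved stays moved. The work goes in short steps, Python scripts to look and compute and a shell command to move; the robot and the scene stay as the last step left them, time stands still between calls to the robot, and variables do not carry over. Pictures are saved under pics/ and viewed, about 8 in all and at most 12, crops included, and the job is handed in when it is done.

```bash
mkdir -p pics; ls; python3 - <<'E'
from rig import arm, read_camera, camera_model
import cv2
for n in("side","top"):
    im=read_camera(n); cv2.imwrite(f"pics/{n}0.png",cv2.cvtColor(im,cv2.COLOR_RGB2BGR))
    m=camera_model(n); print(n,m["mtx"],m["cam_to_world"],[k for k in m])
o=arm.get_obs();print(o["t"],o["tool_pos"],o["tool_rot"],o["width"])
E
```

```text
pics
side [[415.99223172   0.         260.99898564]
 [  0.         415.99223172 189.13710965]
 [  0.           0.           1.        ]] [[-0.97845337  0.11789371 -0.16949948  0.27747468]
 [-0.20639372 -0.53649076  0.81827825  1.16165303]
 [ 0.00553495  0.83563074  0.54926371  0.82365059]
 [ 0.          0.          0.          1.        ]] ['mtx', 'cam_to_world']
top [[432.08620112   0.         258.89336375]
 [  0.         432.08620112 193.57772301]
 [  0.           0.           1.        ]] [[-0.01885491  0.99738195 -0.0698121   0.44011507]
 [-0.99955066 -0.01717647  0.02456502  0.01840861]
 [ 0.02330158  0.0702439   0.99725766  1.22930738]
 [ 0.          0.          0.          1.        ]] ['mtx', 'cam_to_world']
0.1 [ 0.25107429 -0.57158026  0.23027127] [ 0.59149817  0.38707157  0.59259872 -0.38617647] 0.08549786743114564
```

View pics/top0.png

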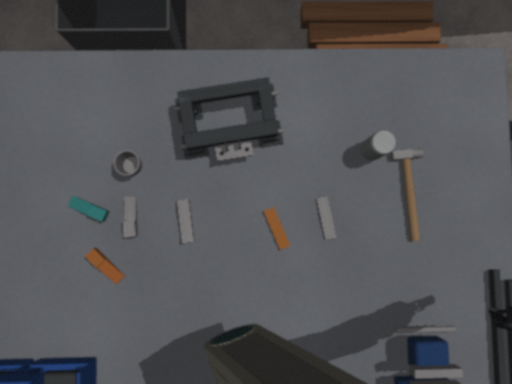

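View pics/side0.png

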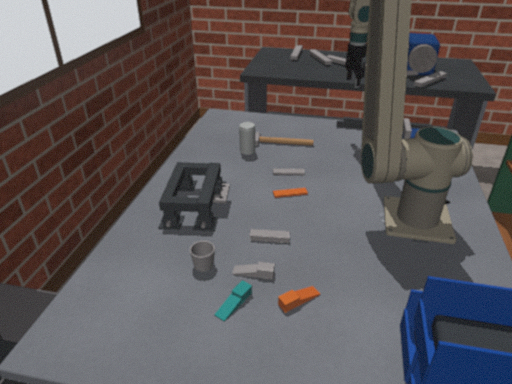

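The top view shows three wedges: turquoise (88,208), orange (104,266) and grey (129,217). The grey one is the real one, since both colours are excluded. The bars are grey (185,221), probably thick, orange (277,229), a look-alike, and grey (327,218), probably thin. The foot is at about (233,150) on the frame. Next I'll confirm in an enlarged crop and measure.

```bash
cat > h.py <<'E'
import numpy as np,cv2
from rig import arm, read_camera, camera_model
def ray(n,uv):
    m=camera_model(n);K=m["mtx"];T=m["cam_to_world"]
    d=np.array([(uv[0]-K[0,2])/K[0,0],-(uv[1]-K[1,2])/K[1,1],-1]);return T[:3,3],T[:3,:3]@d
def onz(n,uv,z):
    o,d=ray(n,uv);return o+d*(z-o[2])/d[2]
def tri(uvt,uvs):
    o,d=ray("top",uvt);p,e=ray("side",uvs)
    d=d/np.linalg.norm(d);e=e/np.linalg.norm(e)
    s=np.linalg.lstsq(np.c_[d,-e],p-o,rcond=None)[0]
    a,b=o+d*s[0],p+e*s[1];return (a+b)/2,np.linalg.norm(a-b)
def proj(n,P):
    m=camera_model(n);K=m["mtx"];T=m["cam_to_world"];c=T[:3,:3].T@(np.array(P)-T[:3,3])
    return np.array([K[0,0]*c[0]/-c[2]+K[0,2],-K[1,1]*c[1]/-c[2]+K[1,2]])
def grab(n,f=None):
    im=cv2.cvtColor(read_camera(n),cv2.COLOR_RGB2BGR)
    if f: cv2.imwrite("pics/"+f,im)
    return im
def crop(im,x,y,w,h,s): return cv2.resize(im[y:y+h,x:x+w],None,fx=s,fy=s,interpolation=cv2.INTER_CUBIC)
E
python3 - <<'E'
from h import *
t=cv2.imread("pics/top0.png");s=cv2.imread("pics/side0.png")
a=np.hstack([crop(t,170,75,120,90,3),crop(s,150,155,100,90,3)]) 
b=np.hstack([crop(t,60,185,140,100,3),crop(s,150,220,120,100,3)])
W=800
pad=lambda i:cv2.copyMakeBorder(i,0,0,0,W-i.shape[1],cv2.BORDER_CONSTANT)
cv2.imwrite("pics/crop1.png",cv2.convertScaleAbs(np.vstack([pad(a),pad(b)]),alpha=1.5))
# contours of bright grey bars in the top
hsv=cv2.cvtColor(t,cv2.COLOR_BGR2HSV)
m=((hsv[...,2]>125)&(hsv[...,1]<50)).astype(np.uint8)
cs,_=cv2.findContours(m,cv2.RETR_EXTERNAL,cv2.CHAIN_APPROX_NONE)
for c in cs:
    if 100<cv2.contourArea(c)<1500: 
        r=cv2.minAreaRect(c);print(np.round(r[0],1),np.round(r[1],1),round(r[2],1)); 
        print(np.round([onz("top",p,0.015)[:2] for p in cv2.boxPoints(r)],3).tolist())
hs=cv2.cvtColor(s,cv2.COLOR_BGR2HSV)
m=((hs[...,2]>135)&(hs[...,1]<50)).astype(np.uint8)
print("side")
for c in cv2.findContours(m,cv2.RETR_EXTERNAL,cv2.CHAIN_APPROX_NONE)[0]:
    if 100<cv2.contourArea(c)<1500:
        r=cv2.minAreaRect(c);print(np.round(r[0],1),np.round(r[1],1),round(r[2],1))
E
```

```text
[384.  141.5] [21. 20.] 90.0
[[0.699, -0.345], [0.698, -0.402], [0.638, -0.4], [0.638, -0.342]]
side
[253.  266.8] [ 8.9 40.5] 86.2
[269.6 232.9] [39.1  6.9] 3.6
[488. 155.] [30.9 20.7] 5.2
```

View pics/crop1.png

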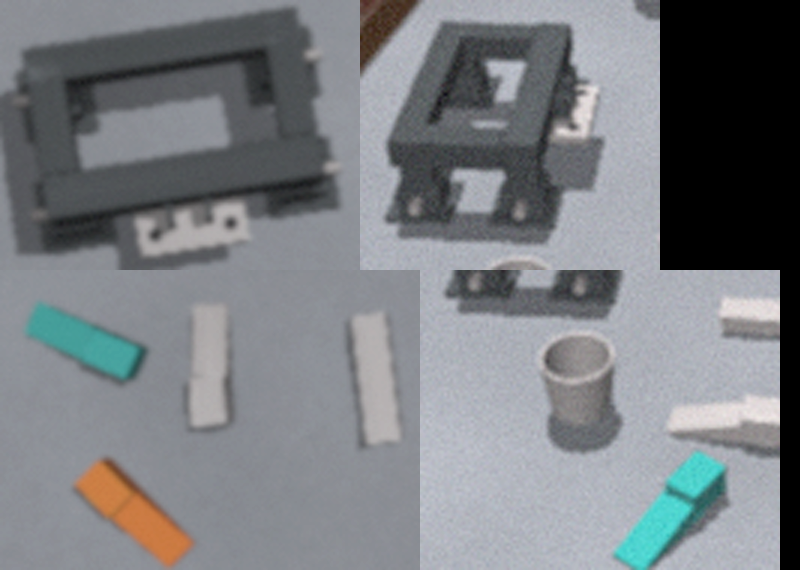

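```bash
python3 - <<'E'
from h import *
t=cv2.imread("pics/top0.png");s=cv2.imread("pics/side0.png")
def blobs(im,x,y,w,h,n,z=0.0,k=4):
    g=cv2.cvtColor(crop(im,x,y,w,h,k),cv2.COLOR_BGR2GRAY)
    th,m=cv2.threshold(g,0,255,cv2.THRESH_BINARY|cv2.THRESH_OTSU)
    m[:]=0; hi=np.percentile(g,99); bg=np.median(g); m[g>(hi+bg)/2]=255
    c=max(cv2.findContours(m,cv2.RETR_EXTERNAL,cv2.CHAIN_APPROX_NONE)[0],key=cv2.contourArea)
    r=cv2.minAreaRect(c); tp=lambda p:(np.array(p)+.5)/k-.5+[x,y]
    print(n,"bg",bg,"hi",hi,"ctr",tp(r[0]).round(1),"box",tp(cv2.boxPoints(r)).round(1).tolist())
    if n!="s":
        P=np.array([onz("top",tp(q),z) for q in cv2.boxPoints(r)]);print("   ",P[:,:2].round(4).tolist(),P.mean(0).round(4), "sides",np.linalg.norm(P[1]-P[0]).round(3),np.linalg.norm(P[2]-P[1]).round(3))
blobs(t,170,190,32,62,"bar-left z20",.02)
blobs(t,312,188,30,60,"bar-right z10",.01)
blobs(t,117,190,24,55,"wedge",.015)
blobs(t,206,138,58,30,"foot",.047)
blobs(s,200,170,40,42,"s")
A=np.hstack([crop(t,205,130,60,40,6.5),crop(s,195,165,60,40,6.5)])
B=np.hstack([crop(s,240,222,60,28,6.5),crop(s,260,158,60,28,6.5)])
cv2.imwrite("pics/crop2.png",cv2.convertScaleAbs(np.vstack([A,B]),alpha=1.5))
E
```

```text
bar-left z20 bg 96.0 hi 120.0 ctr [184.9 220.5] box [[177.0, 199.9], [187.5, 198.6], [192.8, 241.1], [182.3, 242.4]]
    [[0.5109, 0.2176], [0.514, 0.1883], [0.3956, 0.1746], [0.3926, 0.2037]] [0.4533 0.196  0.02  ] sides 0.029 0.119
bar-right z10 bg 95.0 hi 121.0 ctr [326.4 217.4] box [[316.9, 197.8], [327.2, 195.6], [335.9, 237.0], [325.6, 239.2]]
    [[0.5106, -0.176], [0.5162, -0.2055], [0.3989, -0.2266], [0.3934, -0.1974]] [ 0.4548 -0.2014  0.01  ] sides 0.03 0.119
wedge bg 94.0 hi 118.0 ctr [128.8 216.4] box [[123.3, 236.1], [123.6, 196.6], [134.4, 196.6], [134.1, 236.2]]
    [[0.4132, 0.3675], [0.5233, 0.3671], [0.5225, 0.3371], [0.4124, 0.3377]] [0.4678 0.3523 0.015 ] sides 0.11 0.03
foot bg 81.0 hi 118.0 ctr [234.5 150.7] box [[215.0, 146.9], [252.2, 141.5], [254.1, 154.5], [216.8, 159.9]]
    [[0.6541, 0.108], [0.6676, 0.0051], [0.6312, 0.0005], [0.6178, 0.1033]] [0.6427 0.0542 0.047 ] sides 0.104 0.037
s bg 73.0 hi 146.0 ctr [227.1 190.5] box [[214.9, 169.6], [239.4, 169.6], [239.4, 211.4], [214.9, 211.4]]
```

View pics/crop2.png

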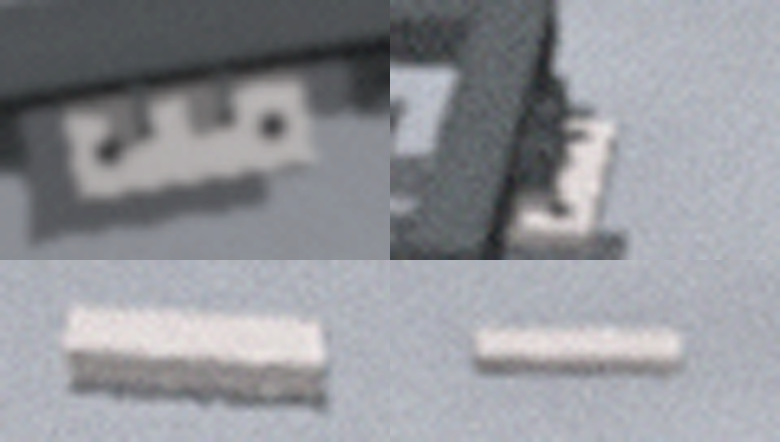

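The crop confirms the left bar (185,221) as the thick packer, with its tall side face. The right bar (327,218) is thin, and the grey stepped part is the wedge. The foot's top front corners are at about (217.3,160.8) and (253.3,154.9) in top, and (227.3,200.7) and (229.5,183.8) in side.

```bash
python3 - <<'E'
from h import *
for a,b in [((217,160.5),(227.3,200.5)),((253.5,154.7),(229.5,183.8))]: print("foot",tri(a,b))
# thick bar: top face corners: side crop -> px
c=lambda x,y:(240+x/6.5-.5,222+(y-260)/6.5-.5)
d=lambda x,y:(260+(x-390)/6.5-.5,158+(y-260)/6.5-.5)
print("thick",tri((177,199.9),c(64,350)),tri((187.5,198.6),c(72,305)),tri((192.8,241.1),c(325,320)),tri((182.3,242.4),c(325,365)))
print("thin",tri((316.9,197.8),d(474,360)),tri((327.2,195.6),d(478,325)),tri((335.9,237),d(680,328)),tri((325.6,239.2),d(680,362)))
# epipolar curves of foot corners
for uv in [(217,160.5),(253.5,154.7)]:
    for z in(.035,.042,.049,.056): print(uv,z,onz("top",uv,z).round(4),proj("side",onz("top",uv,z)).round(1))
# profile of side image across foot
g=cv2.cvtColor(cv2.imread("pics/side0.png"),cv2.COLOR_BGR2GRAY)
print(g[178:214,210:238])
E
```

```text
foot (array([0.61180129, 0.1017879 , 0.05258589]), np.float64(0.007024102988675732))
foot (array([0.62926699, 0.0020797 , 0.05166123]), np.float64(0.001383647576550903))
thick (array([0.50957108, 0.21757018, 0.01823736]), np.float64(0.0031469123624534062)) (array([0.51258272, 0.18791222, 0.02112142]), np.float64(0.003024886247853038)) (array([0.39414141, 0.17414012, 0.02149077]), np.float64(0.0033556096168071356)) (array([0.39030981, 0.20345972, 0.01887043]), np.float64(0.004807465915662712))
thin (array([ 0.5107939 , -0.17668415,  0.00556223]), np.float64(0.00019355165761760065)) (array([ 0.51500441, -0.20518811,  0.01254741]), np.float64(0.0024493402942328364)) (array([ 0.39756183, -0.22614762,  0.01324753]), np.float64(0.002983935111340905)) (array([ 0.39272107, -0.19783953,  0.00706688]), np.float64(0.0010070925407913178))
(217, 160.5) 0.035 [0.6179 0.1037 0.035 ] [224.5 204.9]
(217, 160.5) 0.042 [0.6169 0.1032 0.042 ] [224.7 203.1]
(217, 160.5) 0.049 [0.6158 0.1027 0.049 ] [225.  201.3]
(217, 160.5) 0.056 [0.6148 0.1022 0.056 ] [225.3 199.4]
(253.5, 154.7) 0.035 [0.6326 0.002  0.035 ] [228.5 187.7]
(253.5, 154.7) 0.042 [0.6315 0.0021 0.042 ] [228.8 186.1]
(253.5, 154.7) 0.049 [0.6304 0.0022 0.049 ] [229.  184.4]
(253.5, 154.7) 0.056 [0.6293 0.0023 0.056 ] [229.2 182.7]
[[ 70  69  66 ... 124 116 123]
 [ 61  71  65 ... 118 116 122]
 [ 64  67  67 ... 118 123 121]
 ...
 [ 40  50  61 ... 120 120 119]
 [ 33  48  52 ... 116 117 118]
 [ 36  37  42 ... 119 116 117]]
```

```bash
cat >> h.py <<'E'
from scipy.spatial.transform import Rotation as R
def q2R(q): return R.from_quat([q[1],q[2],q[3],q[0]])
def Rt(yaw,s=1):
    z=s*np.array([-np.sin(yaw),np.cos(yaw),0]);x=np.array([0,0,-1.]);return R.from_matrix(np.c_[x,np.cross(z,x),z])
def plan(pts,p0=None,R0=None):
    """pts: (x,y,z,yawdeg); print slide/dr per waypoint from the present pose"""
    o=arm.get_obs();p0=np.array(o["tool_pos"]) if p0 is None else p0
    R0=q2R(o["tool_rot"]) if R0 is None else R0
    print("t",o["t"],"pos",p0.round(4),"F",np.round(o["wrist_force"],1),"w",round(o["width"],4),"j6",round(o["joint_pos"][5],2))
    for x,y,z,yw in pts:
        c=[(R0.inv()*Rt(np.radians(yw),s)) for s in(1,-1)]
        v=min((k.as_rotvec() for k in c),key=np.linalg.norm)
        d=np.array([x,y,z])-p0
        print("slide",(R0.inv().apply(d)/.2).round(4).tolist(),"dr",(v/np.pi).round(4).tolist(),"mm",round(np.linalg.norm(d)*1e3),"deg",round(np.degrees(np.linalg.norm(v)),1))
E
python3 - <<'E'
from h import *
th=np.radians(6.6);c=np.array([.4533,.196])-.045*np.array([np.cos(th),np.sin(th)]);print(c)
plan([(*c,.23,6.6),(*c,.12,6.6),(*c,.001,6.6)])
E
```

```text
[0.40859823 0.19082783]
t 0.1 pos [ 0.2511 -0.5716  0.2303] F [ 0. -0. -1.] w 0.0855 j6 1.47
slide [0.0082, 2.2539, -3.1736] dr [0.095, -0.0006, 0.0] mm 779 deg 17.1
slide [0.5582, 2.2538, -3.1725] dr [0.095, -0.0006, 0.0] mm 786 deg 17.1
slide [1.1532, 2.2537, -3.1713] dr [0.095, -0.0006, 0.0] mm 812 deg 17.1
```

```bash
python3 -m handwheel '{"slide":[[0,0.7,-0.98],[0,0.7,-0.98],[0,0.7,-0.98],[0,0.7,-0.98],[0,0.7,-0.98],[0,0.7,-0.98],[0,0.7,-0.98],[0,0.7,-0.98],[0,0.7,-0.98],[0,0.7,-0.98]],"dr":[[-0.45,0,0],[-0.45,0,0],[-0.45,0,0],[-0.45,0,0],[-0.45,0,0],[-0.45,0,0],[-0.45,0,0],[-0.45,0,0],[-0.45,0,0],[-0.45,0,0]],"gripper":[85,85,85,85,85,85,85,85,85,85]}'
python3 - <<'E'
from h import *
plan([(.4086,.1908,.23,6.6)]);o=arm.get_obs();print(np.round(o["joint_pos"],2))
E
```

```text
t: 1.1
tool_pos: [0.3004, -0.336, 0.2309]
tool_rot: [0.701, -0.092, 0.701, 0.092]
wrist_force: [0.0, -0.3, -0.7]
width: 0.0851
t 1.1 pos [ 0.3004 -0.336   0.2309] F [ 0.  -0.3 -0.7] w 0.0851 j6 0.33
slide [0.0061, 2.4052, 1.2022] dr [-0.4536, 0.0001, -0.0003] mm 538 deg 81.6
[-0.98 -0.04 -0.38  1.22 -0.    0.33]
```

```bash
python3 -m handwheel '{"slide":[[0,1,0.5],[0,1,0.5],[0,1,0.5],[0,1,0.5],[0,1,0.5],[0,1,0.5],[0,1,0.5],[0,1,0.5],[0,1,0.5],[0,1,0.5]],"dr":[[-0.453,0,0],[-0.453,0,0],[-0.453,0,0],[-0.453,0,0],[-0.453,0,0],[-0.453,0,0],[-0.453,0,0],[-0.453,0,0],[-0.453,0,0],[-0.453,0,0]],"gripper":[85,85,85,85,85,85,85,85,85,85]}'
python3 - <<'E'
from h import *
plan([(.4086,.1908,.1,6.6)])
E
```

```text
t: 2.1
tool_pos: [0.3462, -0.1174, 0.2309]
tool_rot: [0.471, -0.527, 0.471, 0.528]
wrist_force: [-0.0, -0.5, -0.3]
width: 0.0849
t 2.1 pos [ 0.3462 -0.1174  0.2309] F [-0.  -0.5 -0.3] w 0.0849 j6 -0.62
slide [0.6549, -0.4851, 1.4952] dr [-0.0005, 0.0002, -0.0002] mm 341 deg 0.1
```

```bash
python3 -m handwheel '{"slide":[[0.2,-0.32,1],[0.2,-0.32,1],[0.2,-0.32,1],[0.2,-0.32,1],[0.2,-0.32,1]],"dr":[[0,0,0],[0,0,0],[0,0,0],[0,0,0],[0,0,0]],"gripper":[85,85,85,85,85]}' | head -2
python3 -m handwheel '{"slide":[[0.4,-0.16,0.5],[0.45,-0.16,0.5],[0.45,-0.16,0.5],[0.45,-0.16,0.5]],"dr":[[0,0,0],[0,0,0],[0,0,0],[0,0,0]],"gripper":[85,85,85,85]}'
python3 - <<'E'
from h import *
plan([(.4086,.1908,.05,6.6),(.4086,.1908,.001,6.6)])
t=grab("top","top1.png");s=grab("side","side1.png")
cv2.imwrite("pics/crop3.png",cv2.convertScaleAbs(np.hstack([crop(t,150,170,80,100,5),crop(s,230,170,80,100,5)]),alpha=1.4))
E
```

```text
t: 2.6
tool_pos: [0.3876, 0.0918, 0.1901]
t: 3.0
tool_pos: [0.4066, 0.1926, 0.0975]
tool_rot: [0.469, -0.526, 0.473, 0.529]
wrist_force: [-0.7, -0.5, 0.3]
width: 0.0847
t 3.0 pos [0.4066 0.1926 0.0975] F [-0.7 -0.5  0.3] w 0.0847 j6 0.18
slide [0.2375, -0.0107, -0.0102] dr [-0.0007, -0.0001, -0.0022] mm 48 deg 0.4
slide [0.4825, -0.0124, -0.0101] dr [-0.0007, -0.0001, -0.0022] mm 97 deg 0.4
```

View pics/crop3.png

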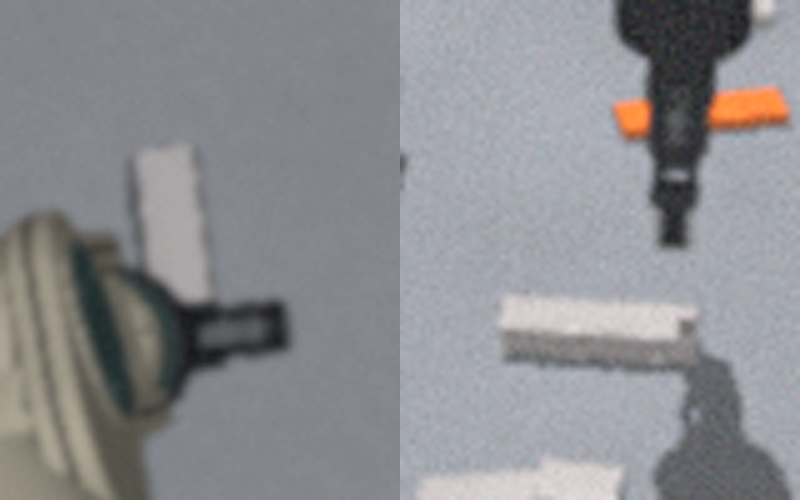

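The gripper straddles the tail of the thick bar in both views, so I'll descend and close.

```bash
python3 -m handwheel '{"slide":[[0.2,-0.01,-0.01],[0.36,-0.01,-0.01],[0.44,-0.01,-0.01],[0.485,-0.012,-0.01],[0.485,-0.012,-0.01],[0.485,-0.012,-0.01],[0.485,-0.012,-0.01],[0.485,-0.012,-0.01],[0.485,-0.012,-0.01],[0.485,-0.012,-0.01],[0.485,-0.012,-0.01]],"dr":[[0,0,0],[0,0,0],[0,0,0],[0,0,0],[0,0,0],[0,0,0],[0,0,0],[0,0,0],[0,0,0],[0,0,0],[0,0,0]],"gripper":[85,85,85,85,85,15,15,15,15,15,15]}'
python3 - <<'E'
from h import *
E=np.array([.6235,.0523]);a=np.radians(8.1);X=np.array([np.cos(a),np.sin(a)])
for d in(-.09,0.002): print(d,(E+X*(d-.045)).round(4))
g=E+X*(-.09-.045)
plan([(.4086,.1908,.005,6.6),(*g,.005,8.1)])
E
```

```text
t: 4.2
tool_pos: [0.413, 0.1899, 0.0055]
tool_rot: [-0.473, 0.527, -0.471, -0.526]
wrist_force: [-0.6, 0.2, 6.5]
width: 0.0305
-0.09 [0.4898 0.0333]
0.002 [0.5809 0.0462]
t 4.2 pos [0.413  0.1899 0.0055] F [-0.6  0.2  6.5] w 0.0305 j6 0.18
slide [0.0025, 0.0212, 0.007] dr [-0.0019, 0.0003, 0.0006] mm 4 deg 0.4
slide [0.0023, -0.2966, -0.8203] dr [-0.0102, 0.0003, 0.0006] mm 174 deg 1.8
```

```bash
python3 -m handwheel '{"slide":[[-0.03,0,0],[-0.03,-0.07,-0.2],[-0.03,-0.15,-0.41],[-0.03,-0.22,-0.62],[-0.03,-0.297,-0.82],[-0.03,-0.297,-0.82],[-0.03,-0.297,-0.82]],"dr":[[0,0,0],[-0.01,0,0],[-0.01,0,0],[-0.01,0,0],[-0.01,0,0],[-0.01,0,0],[-0.01,0,0]],"gripper":[15,15,15,15,15,15,15]}'
python3 - <<'E'
from h import *
t=grab("top","top2.png");s=grab("side","side2.png")
cv2.imwrite("pics/crop4.png",cv2.convertScaleAbs(np.hstack([crop(t,190,110,80,110,5),crop(s,190,160,80,110,5)]),alpha=1.4))
E=np.array([.6235,.0523]);a=np.radians(8.1);X=np.array([np.cos(a),np.sin(a)])
plan([(*(E+X*(d-.045)),.009,8.1) for d in(-.09,-.03,.002)])
E
```

```text
t: 4.9
tool_pos: [0.4881, 0.0319, 0.0098]
tool_rot: [0.464, -0.533, 0.465, 0.534]
wrist_force: [-0.9, 0.0, -6.2]
width: 0.0303
t 5.0 pos [0.4867 0.0333 0.0095] F [-0.7 -0.1 -4.6] w 0.0303 j6 -0.21
slide [0.0022, -0.0158, -0.0021] dr [-0.0002, 0.0003, -0.0011] mm 3 deg 0.2
slide [0.0012, -0.3158, -0.002] dr [-0.0002, 0.0003, -0.0011] mm 63 deg 0.2
slide [0.0006, -0.4758, -0.0019] dr [-0.0002, 0.0003, -0.0011] mm 95 deg 0.2
```

View pics/crop4.png

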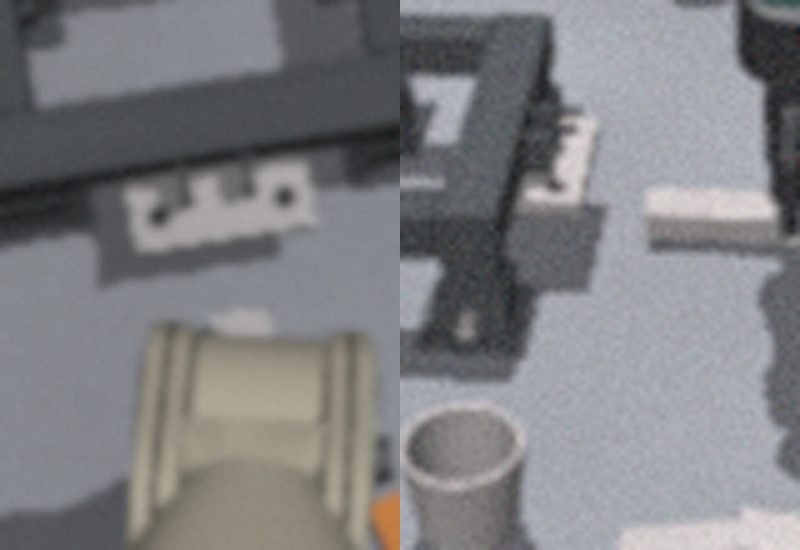

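```bash
python3 -m handwheel '{"slide":[[0,-0.2,0],[0.01,-0.35,0],[0.02,-0.43,0],[0.025,-0.455,0],[0.025,-0.465,0],[0.025,-0.475,0],[0.025,-0.475,0]],"dr":[[0,0,0],[0,0,0],[0,0,0],[0,0,0],[0,0,0],[0,0,0],[0,0,0]],"gripper":[15,15,15,15,15,15,15]}'
python3 -m handwheel '{"slide":[[0,-0.01,0],[0,-0.02,0],[0,-0.03,0],[0,-0.03,0]],"dr":[[0,0,0],[0,0,0],[0,0,0],[0,0,0]],"gripper":[15,15,15,15]}'
```

```text
t: 5.7
tool_pos: [0.5801, 0.047, 0.0056]
tool_rot: [0.463, -0.533, 0.464, 0.535]
wrist_force: [-4.8, 1.2, 2.9]
width: 0.0305
t: 6.1
tool_pos: [0.5851, 0.0471, 0.0055]
tool_rot: [0.462, -0.533, 0.465, 0.535]
wrist_force: [-6.8, 1.3, 5.9]
width: 0.0304
```

```bash
for i in 1 2 3; do python3 -m handwheel '{"slide":[[0,-0.01,0],[0,-0.02,0],[0,-0.02,0]],"dr":[[0,0,0],[0,0,0],[0,0,0]],"gripper":[15,15,15]}' | sed -n '2p;4p'; done
```

```text
tool_pos: [0.5851, 0.0471, 0.0055]
wrist_force: [-14.6, -1.0, 14.4]
tool_pos: [0.5851, 0.0471, 0.0055]
wrist_force: [-23.4, -4.3, 24.0]
tool_pos: [0.5855, 0.0472, 0.0053]
wrist_force: [-28.7, -5.3, 30.5]
```

Firm contact at the stop (23–29 N, no more motion). I'll relax the push, let go and lift.

```bash
python3 -m handwheel '{"slide":[[-0.005,0.05,0],[-0.01,0.06,0],[-0.01,0.06,0],[-0.01,0.06,0],[-0.01,0.06,0],[-0.2,0.06,0],[-0.45,0.06,0],[-0.6,0.06,0],[-0.6,0.06,0],[-0.6,0.06,0]],"dr":[[0,0,0],[0,0,0],[0,0,0],[0,0,0],[0,0,0],[0,0,0],[0,0,0],[0,0,0],[0,0,0],[0,0,0]],"gripper":[15,15,70,70,70,70,70,0,0,0]}'
python3 - <<'E'
from h import *
E=np.array([.6235,.0523]);a=np.radians(8.1);X=np.array([np.cos(a),np.sin(a)]);Y=np.array([-X[1],X[0]])
g=E+X*.012-Y*.004
plan([(*g,.125,8.1),(*g,.065,8.1)])
t=grab("top","top3.png");s=grab("side","side3.png")
cv2.imwrite("pics/crop5.png",cv2.convertScaleAbs(np.hstack([crop(t,190,110,80,100,5),crop(s,180,150,80,100,5)]),alpha=1.4))
E
```

```text
t: 8.0
tool_pos: [0.5906, 0.0468, 0.1267]
tool_rot: [-0.464, 0.535, -0.463, -0.533]
wrist_force: [-0.6, -0.6, -0.6]
width: 0.0269
t 8.0 pos [0.5906 0.0468 0.1267] F [-0.6 -0.6 -0.6] w 0.0269 j6 -0.17
slide [0.0092, -0.2268, -0.0159] dr [-0.0003, -0.0002, 0.0011] mm 46 deg 0.2
slide [0.3092, -0.2257, -0.0157] dr [-0.0003, -0.0002, 0.0011] mm 77 deg 0.2
```

View pics/crop5.png

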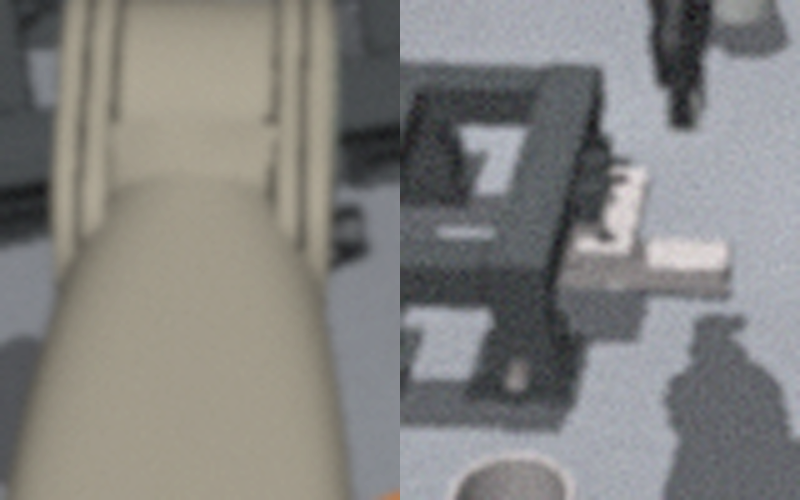

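```bash
python3 -m handwheel '{"slide":[[0,-0.12,-0.01],[0,-0.225,-0.016],[0.15,-0.225,-0.016],[0.27,-0.225,-0.016],[0.3,-0.225,-0.016],[0.3,-0.225,-0.016],[0.3,-0.225,-0.016]],"dr":[[0,0,0],[0,0,0],[0,0,0],[0,0,0],[0,0,0],[0,0,0],[0,0,0]],"gripper":[0,0,0,0,0,0,0]}' | sed -n '2p;4,5p'
for i in 1 2 3 4 5 6 7 8; do python3 -m handwheel '{"slide":[[0.01,0,0],[0.01,0,0]],"dr":[[0,0,0],[0,0,0]],"gripper":[0,0]}' | sed -n '2p;4p'; done
```

```text
tool_pos: [0.634, 0.05, 0.0654]
wrist_force: [0.6, 0.3, 0.9]
width: -0.0
tool_pos: [0.6347, 0.05, 0.0644]
wrist_force: [-0.4, 0.1, 1.2]
tool_pos: [0.634, 0.05, 0.0616]
wrist_force: [0.5, 0.1, 0.2]
tool_pos: [0.6337, 0.05, 0.0591]
wrist_force: [0.2, -0.2, 0.2]
tool_pos: [0.6336, 0.05, 0.0569]
wrist_force: [-0.1, -0.0, -0.5]
tool_pos: [0.6337, 0.05, 0.055]
wrist_force: [0.2, -0.5, 0.6]
tool_pos: [0.6339, 0.05, 0.0548]
wrist_force: [-3.1, -0.9, 6.5]
tool_pos: [0.6339, 0.05, 0.0547]
wrist_force: [-7.4, 0.2, 17.2]
tool_pos: [0.6339, 0.05, 0.0546]
wrist_force: [-11.4, -0.3, 27.6]
```

Foot top touched at z≈0.055, so the gap is about 43 mm. Both packers are needed, leaving about 13 mm for the wedge. The thin one is next.

```bash
python3 -m handwheel '{"slide":[[-0.2,0,0],[-0.4,0.2,0],[-0.45,0.45,0],[-0.45,0.45,0],[-0.45,0.45,0]],"dr":[[0,0,0],[0,0,0],[0,0,0],[0,0,0],[0,0,0]],"gripper":[0,0,20,85,85]}' | sed -n '2p;4,5p'
python3 - <<'E'
from h import *
plan([(.4105,-.2095,.15,10.3),(.4105,-.2095,.1,10.3),(.4105,-.2095,.004,10.3)])
E
```

```text
tool_pos: [0.5436, 0.0373, 0.1399]
wrist_force: [2.0, 0.8, 0.0]
width: 0.0433
t 10.9 pos [0.5436 0.0373 0.1399] F [2.  0.8 0. ] w 0.0433 j6 -0.19
slide [-0.0511, 0.8312, -1.1291] dr [-0.0126, -0.0, 0.0002] mm 281 deg 2.3
slide [0.1989, 0.8314, -1.1291] dr [-0.0126, -0.0, 0.0002] mm 283 deg 2.3
slide [0.6789, 0.8317, -1.1291] dr [-0.0126, -0.0, 0.0002] mm 312 deg 2.3
```

```bash
python3 -m handwheel '{"slide":[[-0.02,0.15,-0.2],[-0.02,0.3,-0.4],[-0.02,0.45,-0.6],[0,0.6,-0.8],[0.1,0.75,-1],[0.2,0.83,-1],[0.2,0.83,-1],[0.2,0.83,-1]],"dr":[[0,0,0],[0,0,0],[0,0,0],[0,0,0],[-0.0126,0,0],[-0.0126,0,0],[-0.0126,0,0],[-0.0126,0,0]],"gripper":[85,85,85,85,85,85,85,85]}' | sed -n '2p;4,5p'
python3 - <<'E'
from h import *
plan([(.4105,-.2095,.1,10.3),(.4105,-.2095,.004,10.3)])
E
```

```text
tool_pos: [0.4091, -0.1841, 0.0989]
wrist_force: [0.6, 0.6, -0.1]
width: 0.0849
t 11.7 pos [ 0.4091 -0.1841  0.0989] F [ 0.6  0.6 -0.1] w 0.0849 j6 -0.75
slide [-0.0056, 0.0156, -0.1264] dr [-0.0001, 0.0003, -0.0] mm 25 deg 0.1
slide [0.4744, 0.0155, -0.1268] dr [-0.0001, 0.0003, -0.0] mm 98 deg 0.1
```

```bash
python3 -m handwheel '{"slide":[[0,0.015,-0.127],[0.2,0.015,-0.127],[0.36,0.015,-0.127],[0.44,0.015,-0.127],[0.472,0.015,-0.127],[0.472,0.015,-0.127],[0.472,0.015,-0.127],[0.472,0.015,-0.127],[0.472,0.015,-0.127],[0.472,0.015,-0.127],[0.472,0.015,-0.127],[0.472,0.015,-0.127]],"dr":[[0,0,0],[0,0,0],[0,0,0],[0,0,0],[0,0,0],[0,0,0],[0,0,0],[0,0,0],[0,0,0],[0,0,0],[0,0,0],[0,0,0]],"gripper":[85,85,85,85,85,85,15,15,15,15,15,15]}'
python3 - <<'E'
from h import *
E=np.array([.6235,.0523]);a=np.radians(8.1);X=np.array([np.cos(a),np.sin(a)])
g=E+X*(-.09-.045)
plan([(*g,.045,8.1)])
E
```

```text
t: 12.9
tool_pos: [0.4108, -0.21, 0.0062]
tool_rot: [-0.453, 0.544, -0.453, -0.542]
wrist_force: [-1.3, 0.0, 5.5]
width: 0.0293
t 12.9 pos [ 0.4108 -0.21    0.0062] F [-1.3  0.   5.5] w 0.0293 j6 -0.79
slide [-0.1948, -0.6068, 1.1257] dr [0.0123, -0.0004, 0.0005] mm 259 deg 2.2
```

```bash
python3 -m handwheel '{"slide":[[-0.15,0,0],[-0.22,-0.1,0.2],[-0.22,-0.2,0.4],[-0.22,-0.32,0.6],[-0.22,-0.44,0.8],[-0.22,-0.5,0.95],[-0.22,-0.5,0.95],[-0.22,-0.5,0.95]],"dr":[[0,0,0],[0,0,0],[0,0,0],[0,0,0],[0.006,0,0],[0.012,0,0],[0.012,0,0],[0.012,0,0]],"gripper":[15,15,15,15,15,15,15,15]}' | sed -n '2p;4,5p'
python3 - <<'E'
from h import *
E=np.array([.6235,.0523]);a=np.radians(8.1);X=np.array([np.cos(a),np.sin(a)])
g=E+X*(-.09-.045)
plan([(*g,.05,8.1),(*g,.032,8.1)])
s=grab("side","side4.png");cv2.imwrite("pics/crop6.png",cv2.convertScaleAbs(crop(s,190,150,120,100,5),alpha=1.4))
E
```

```text
tool_pos: [0.4736, -0.0041, 0.0486]
wrist_force: [-0.1, -0.3, -3.5]
width: 0.0294
t 13.7 pos [ 0.4736 -0.0041  0.0486] F [-0.1 -0.3 -3.5] w 0.0294 j6 -0.29
slide [-0.0072, -0.1073, 0.1731] dr [0.0009, -0.0001, -0.0004] mm 41 deg 0.2
slide [0.0828, -0.1074, 0.1731] dr [0.0009, -0.0001, -0.0004] mm 44 deg 0.2
```

View pics/crop6.png

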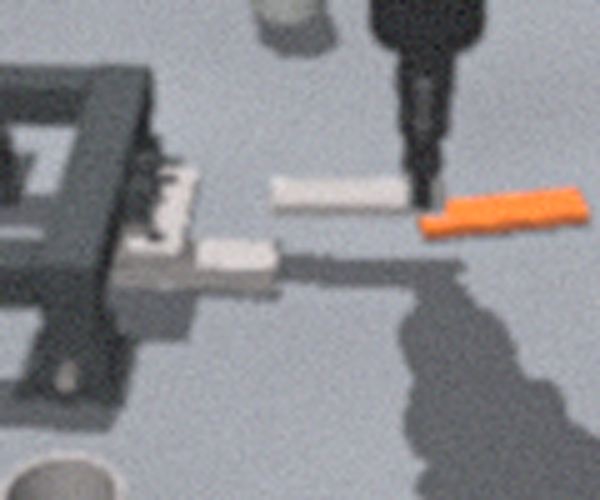

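The thin packer is held level. I'll bring it over the thick one.

```bash
python3 -m handwheel '{"slide":[[-0.005,-0.1,0.17],[-0.005,-0.1,0.17],[0.04,-0.1,0.17],[0.085,-0.1,0.17],[0.085,-0.1,0.17],[0.085,-0.1,0.17]],"dr":[[0,0,0],[0,0,0],[0,0,0],[0,0,0],[0,0,0],[0,0,0]],"gripper":[15,15,15,15,15,15]}' | sed -n '2p;4,5p'
python3 - <<'E'
from h import *
E=np.array([.6235,.0523]);a=np.radians(8.1);X=np.array([np.cos(a),np.sin(a)])
plan([(*(E+X*(d-.045)),.029,8.1) for d in (-.04,.002)])
E
```

```text
tool_pos: [0.4881, 0.0312, 0.031]
wrist_force: [0.4, -0.3, -3.1]
width: 0.0292
t 14.35 pos [0.4881 0.0312 0.031 ] F [ 0.4 -0.3 -3.1] w 0.0292 j6 -0.21
slide [0.0093, -0.2604, 0.0092] dr [-0.0001, 0.0001, -0.0008] mm 52 deg 0.1
slide [0.0088, -0.4704, 0.0092] dr [-0.0001, 0.0001, -0.0008] mm 94 deg 0.1
```

```bash
python3 -m handwheel '{"slide":[[0.005,-0.15,0.009],[0.01,-0.3,0.009],[0.012,-0.4,0.009],[0.015,-0.44,0.009],[0.018,-0.455,0.009],[0.02,-0.455,0.009],[0.02,-0.455,0.009]],"dr":[[0,0,0],[0,0,0],[0,0,0],[0,0,0],[0,0,0],[0,0,0],[0,0,0]],"gripper":[15,15,15,15,15,15,15]}' | sed -n '2p;4,5p'
for i in 1 2 3; do python3 -m handwheel '{"slide":[[0.003,-0.01,0],[0.003,-0.02,0],[0.003,-0.02,0]],"dr":[[0,0,0],[0,0,0],[0,0,0]],"gripper":[15,15,15]}' | sed -n '2p;4p'; done
```

```text
tool_pos: [0.5779, 0.0465, 0.0277]
wrist_force: [-0.1, -0.1, -1.7]
width: 0.0293
tool_pos: [0.5803, 0.0469, 0.0265]
wrist_force: [-5.3, -1.0, -2.0]
tool_pos: [0.5804, 0.0469, 0.0261]
wrist_force: [-13.5, -3.2, 10.4]
tool_pos: [0.5805, 0.047, 0.026]
wrist_force: [-22.5, -4.4, 22.7]
```

```bash
python3 -m handwheel '{"slide":[[-0.01,0.04,0],[-0.01,0.05,0],[-0.01,0.05,0],[-0.01,0.05,0],[-0.01,0.05,0],[-0.15,0.05,0],[-0.4,0.1,0],[-0.6,0.3,0.3],[-0.6,0.5,0.6],[-0.6,0.7,0.8],[-0.6,0.7,0.8],[-0.6,0.7,0.8]],"dr":[[0,0,0],[0,0,0],[0,0,0],[0,0,0],[0,0,0],[0,0,0],[0,0,0],[0,0,0],[0,0,0],[0,0,0],[0,0,0],[0,0,0]],"gripper":[15,15,75,75,75,75,75,80,85,85,85,85]}' | sed -n '2p;4,5p'
python3 - <<'E'
from h import *
t=grab("top","top5.png");s=grab("side","side5.png")
cv2.imwrite("pics/crop7.png",cv2.convertScaleAbs(np.hstack([crop(t,190,110,80,110,5),crop(s,180,150,80,110,5)]),alpha=1.4))
t0=cv2.imread("pics/top0.png")
# wedge tail edge / block, top image
g=cv2.cvtColor(crop(t0,117,190,24,55,4),cv2.COLOR_BGR2GRAY)
tail=onz("top",(128.5,236.2),.03);step=onz("top",(128.7,220.8),.03);nose=onz("top",(129,196.6),.004)
print(tail,step,nose)
w=(tail+step)/2; plan([(w[0],w[1],.15,0)])
E
```

```text
tool_pos: [0.4264, 0.1894, 0.1467]
wrist_force: [0.4, -0.1, -0.5]
width: 0.0851
[0.41297617 0.34903041 0.03      ] [0.45516291 0.34857658 0.03      ] [0.52365631 0.35504109 0.004     ]
t 17.25 pos [0.4295 0.1881 0.1467] F [ 1.4 -0.1  0.5] w 0.085 j6 0.13
slide [-0.0159, -0.139, 0.7919] dr [0.0463, 0.0001, 0.0006] mm 161 deg 8.3
```

View pics/crop7.png

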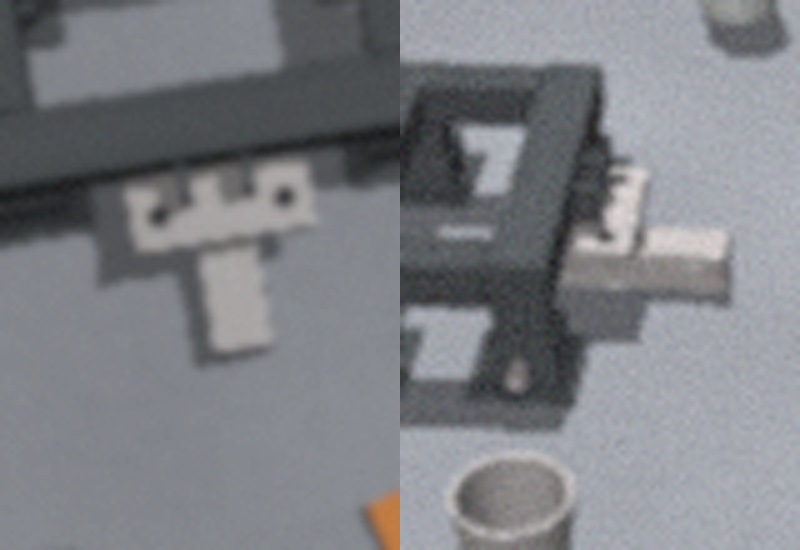

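Both packers sit flat and aligned at the stop: top view shows the tail at crop (235,300), side view shows a full 30 mm stack. Now the grey wedge.

```bash
python3 -m handwheel '{"slide":[[0,-0.04,0.25],[0,-0.08,0.5],[0.1,-0.125,0.75],[0.2,-0.125,0.8],[0.25,-0.125,0.8],[0.25,-0.125,0.8],[0.25,-0.125,0.8]],"dr":[[0.032,0,0],[0.032,0,0],[0.032,0,0],[0.032,0,0],[0.032,0,0],[0.032,0,0],[0.032,0,0]],"gripper":[85,85,85,85,85,85,85]}' | sed -n '2p;4,5p'
python3 - <<'E'
from h import *
plan([(.4345,.349,.06,2.5),(.4345,.349,.008,2.5)])
s=grab("side","side6.png");t=grab("top","top6.png");cv2.imwrite("pics/crop8.png",cv2.convertScaleAbs(np.hstack([crop(t,90,170,80,100,5),crop(s,220,220,80,100,5)]),alpha=1.4))
E
```

```text
tool_pos: [0.4326, 0.3476, 0.0961]
wrist_force: [0.1, 0.3, 0.7]
width: 0.0852
t 17.95 pos [0.4326 0.3476 0.0961] F [0.1 0.3 0.7] w 0.0852 j6 0.52
slide [0.1804, -0.0096, 0.0069] dr [-0.0012, -0.0002, -0.0001] mm 36 deg 0.2
slide [0.4404, -0.0096, 0.007] dr [-0.0012, -0.0002, -0.0001] mm 88 deg 0.2
```

View pics/crop8.png

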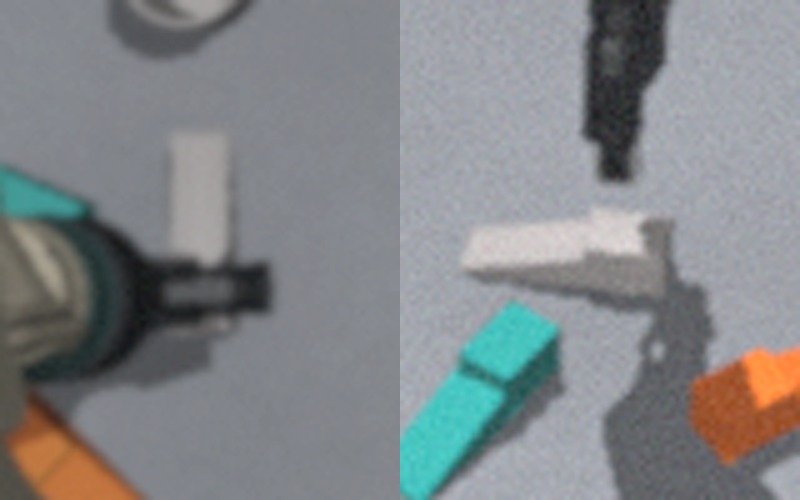

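```bash
python3 -m handwheel '{"slide":[[0.05,-0.01,0.006],[0.1,-0.01,0.006],[0.1,-0.01,0.006],[0.25,-0.01,0.006],[0.38,-0.01,0.006],[0.44,-0.01,0.006],[0.44,-0.01,0.006],[0.44,-0.01,0.006],[0.44,-0.01,0.006],[0.44,-0.01,0.006],[0.44,-0.01,0.006],[0.44,-0.01,0.006]],"dr":[[0,0,0],[0,0,0],[0,0,0],[0,0,0],[0,0,0],[0,0,0],[0,0,0],[0,0,0],[0,0,0],[0,0,0],[0,0,0],[0,0,0]],"gripper":[60,60,60,60,60,60,60,10,10,10,10,10]}'
python3 - <<'E'
from h import *
E=np.array([.6235,.0523]);a=np.radians(8.1);X=np.array([np.cos(a),np.sin(a)])
g=E+X*(-.12)
plan([(*g,.08,8.1)])
E
```

```text
t: 19.25
tool_pos: [0.4351, 0.3508, 0.0098]
tool_rot: [-0.49, 0.511, -0.488, -0.51]
wrist_force: [-0.5, 0.3, 5.7]
width: 0.0309
t 19.25 pos [0.4351 0.3508 0.0098] F [-0.5  0.3  5.7] w 0.0309 j6 0.52
slide [-0.3523, -0.2828, -1.5895] dr [-0.0317, 0.0003, 0.0009] mm 330 deg 5.7
```

```bash
python3 -m handwheel '{"slide":[[-0.2,0,0],[-0.35,-0.05,-0.2],[-0.35,-0.1,-0.45],[-0.35,-0.13,-0.7],[-0.35,-0.15,-0.9],[-0.35,-0.15,-0.9],[-0.35,-0.15,-0.9]],"dr":[[0,0,0],[0,0,0],[-0.015,0,0],[-0.0317,0,0],[-0.0317,0,0],[-0.0317,0,0],[-0.0317,0,0]],"gripper":[10,10,10,10,10,10,10]}' | sed -n '2p;4,5p'
python3 - <<'E'
from h import *
E=np.array([.6235,.0523]);a=np.radians(8.1);X=np.array([np.cos(a),np.sin(a)])
g=E+X*(-.12)
plan([(*g,.08,8.1)])
E
```

```text
tool_pos: [0.4709, 0.1707, 0.0779]
wrist_force: [-0.3, -0.7, -2.3]
width: 0.0308
t 19.95 pos [0.4709 0.1707 0.0779] F [-0.3 -0.7 -2.3] w 0.0308 j6 0.08
slide [-0.0112, -0.0734, -0.6935] dr [-0.0008, 0.0003, -0.0002] mm 139 deg 0.2
```

```bash
python3 -m handwheel '{"slide":[[0,-0.02,-0.2],[0,-0.04,-0.4],[0,-0.07,-0.6],[0,-0.07,-0.695],[0,-0.07,-0.695],[0.1,-0.07,-0.695],[0.16,-0.07,-0.695],[0.17,-0.07,-0.695],[0.17,-0.07,-0.695],[0.17,-0.07,-0.695]],"dr":[[0,0,0],[0,0,0],[0,0,0],[0,0,0],[0,0,0],[0,0,0],[0,0,0],[0,0,0],[0,0,0],[0,0,0]],"gripper":[10,10,10,10,10,10,10,10,10,10]}' | sed -n '2p;4,5p'
python3 - <<'E'
from h import *
E=np.array([.6235,.0523]);a=np.radians(8.1);X=np.array([np.cos(a),np.sin(a)])
plan([(*(E+X*d),.0425,8.1) for d in (-.12,-.095,-.055)])
s=grab("side","side7.png");t=grab("top","top7.png");cv2.imwrite("pics/crop9.png",cv2.convertScaleAbs(np.hstack([crop(t,190,110,80,110,5),crop(s,180,150,80,110,5)]),alpha=1.4))
E
```

```text
tool_pos: [0.505, 0.0365, 0.0445]
wrist_force: [-0.2, -0.0, -2.2]
width: 0.0306
t 20.95 pos [0.505  0.0365 0.0445] F [-0.2 -0.  -2.2] w 0.0306 j6 -0.2
slide [0.0098, 0.0024, -0.0051] dr [0.0004, -0.0, 0.0002] mm 2 deg 0.1
slide [0.0098, -0.1226, -0.0053] dr [0.0004, -0.0, 0.0002] mm 25 deg 0.1
slide [0.01, -0.3226, -0.0055] dr [0.0004, -0.0, 0.0002] mm 65 deg 0.1
```

View pics/crop9.png

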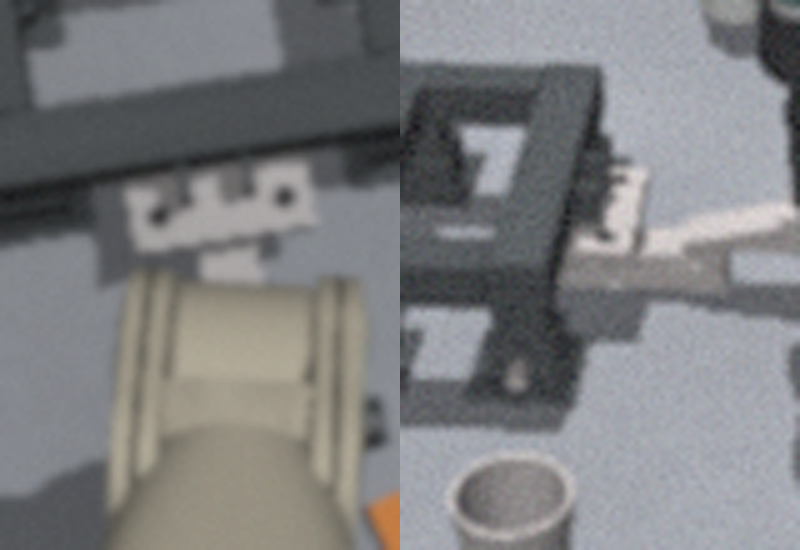

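```bash
python3 -m handwheel '{"slide":[[0.01,0,-0.005],[0.01,-0.12,-0.005],[0.015,-0.2,-0.005],[0.02,-0.26,-0.005],[0.022,-0.29,-0.005],[0.022,-0.29,-0.005]],"dr":[[0,0,0],[0,0,0],[0,0,0],[0,0,0],[0,0,0],[0,0,0]],"gripper":[10,10,10,10,10,10]}' | sed -n '2p;4,5p'
for i in 1 2 3 4; do python3 -m handwheel '{"slide":[[0,-0.01,0],[0,-0.02,0],[0,-0.02,0]],"dr":[[0,0,0],[0,0,0],[0,0,0]],"gripper":[10,10,10]}' | sed -n '2p;4p'; done
```

```text
tool_pos: [0.5631, 0.043, 0.0398]
wrist_force: [1.2, -0.0, -1.8]
width: 0.0308
tool_pos: [0.5659, 0.0436, 0.0398]
wrist_force: [-1.1, -0.1, -1.4]
tool_pos: [0.5684, 0.044, 0.0397]
wrist_force: [-6.9, -1.1, 5.6]
tool_pos: [0.5686, 0.044, 0.0397]
wrist_force: [-15.0, -2.6, 15.0]
tool_pos: [0.5691, 0.044, 0.0397]
wrist_force: [-22.2, -4.8, 21.9]
```

Bound at 55.6 mm from the edge (predicted 55). I'll firm up the push and trim off the downward load.

```bash
for i in 1 2 3; do python3 -m handwheel '{"slide":[[-0.004,-0.01,0],[-0.007,-0.02,0],[-0.007,-0.02,0]],"dr":[[0,0,0],[0,0,0],[0,0,0]],"gripper":[10,10,10]}' | sed -n '1,5p'; done
```

```text
t: 23.15
tool_pos: [0.5695, 0.0439, 0.0396]
tool_rot: [0.457, -0.528, 0.471, 0.539]
wrist_force: [-26.1, -6.8, 20.0]
width: 0.0308
t: 23.45
tool_pos: [0.5698, 0.0439, 0.0396]
tool_rot: [0.455, -0.527, 0.473, 0.54]
wrist_force: [-29.4, -8.3, 20.4]
width: 0.0307
t: 23.75
tool_pos: [0.5701, 0.0441, 0.0395]
tool_rot: [0.453, -0.525, 0.475, 0.542]
wrist_force: [-33.5, -9.9, 19.3]
width: 0.0305
```

```bash
python3 -m handwheel '{"slide":[[0,0,0],[0,0,0],[0,0,0],[0,0,0],[0,0,0],[0,0,0],[0,0,0],[0,0,0]],"dr":[[0,0,0],[0,0,0],[0,0,0],[0,0,0],[0,0,0],[0,0,0],[0,0,0],[0,0,0]],"gripper":[10,10,10,10,10,10,10,10]}'
python3 - <<'E'
from h import *
s=grab("side","side8.png");t=grab("top","top8.png");cv2.imwrite("pics/crop10.png",cv2.convertScaleAbs(np.hstack([crop(t,190,110,80,110,5),crop(s,180,150,80,110,5)]),alpha=1.4))
E
```

```text
t: 24.55
tool_pos: [0.5702, 0.0441, 0.0395]
tool_rot: [0.453, -0.525, 0.475, 0.542]
wrist_force: [-33.1, -9.9, 17.8]
width: 0.031
```

View pics/crop10.png

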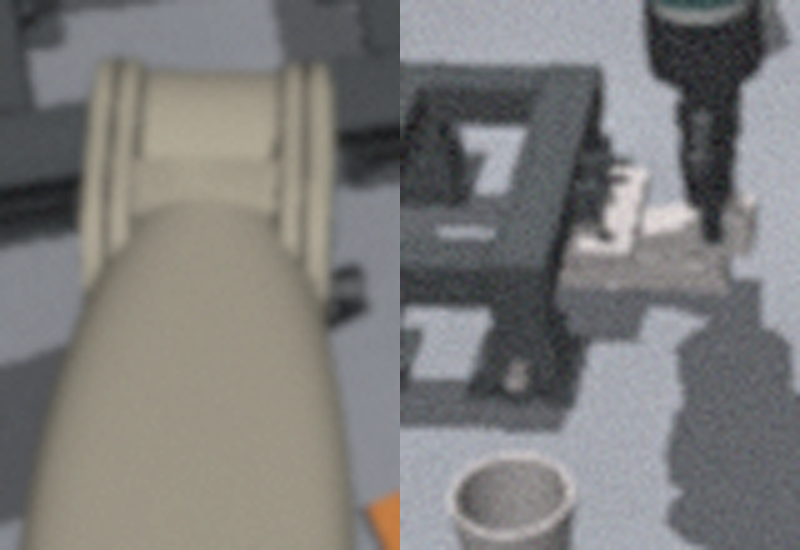

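The side view shows the wedge nose under the foot at crop (645,230) and the block clear of it at (730,220). The force holds steady at about 34 N, so I'm handing in.

```bash
python3 -c "
from rig import arm
print(arm.sign_off())"
```

```text
the job is handed in; nothing more can be done
None
```

The job is handed in at about 24.6 s of the 72 s allowed. The wedge is bound under the foot, still gripped and under a firm push.

- **Gap:** I touched the foot's top with the closed fingers at z ≈ 55 mm, so the gap is about 43 mm. The camera estimate had been about 40 mm; I used the touch. That called for both packers, leaving about 13 mm for the wedge.
- **Packers:** I slid in the thick one, then the thin one flat on top. Each was pushed until it stopped moving against the back stop (23–29 N), then let go. The pictures showed them square and stacked.
- **Wedge:** The grey wedge bound with its grip about 55.6 mm in front of the foot's edge; about 55 mm was predicted. That puts the nose about 35 mm under the foot and the block about 33 mm clear.
- **Last checks:** Over a 0.8 s hold, the push stayed at 33–35 N into the gap with no movement. The last side picture showed the nose under the foot and the block clear.

- **Side effects of the push:** It also pressed down on the packing with about 18 N and tilted the tool about 2°. I trimmed the downward load only partly.
- **Not seen:** In the last top view the arm hid the wedge.
- **Other things on the bench:** I did not touch the other things, but made no separate final check of them.

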